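Charge the empty carousel bay with valve balls through the chute

TASK

Turn the rotary parts tray by its square centre knob until the empty compartment sits squarely under the outlet of the steel chute. Then pick up the scoop by its handle and tip all three steel valve balls into the chute's hopper, so that they run down the chute into that compartment. Finally set the empty scoop down upright on the bench, leaving the tray where it is and the beaker, jar and bottle undisturbed.

Things in the scene. Friction and masses are not known exactly. Their poses are not given: they have to be found in the camera images.
- carousel (a joint): Angle of the rotary tray, growing counter-clockwise from above. 0 (or 2 pi) puts the empty compartment exactly under the chute outlet; starts from 0.8 to 5.48. It may be turned either way; stops lie far off, at -3.2 and 9.5. It turns with light friction (about 0.05 N m) and stays where it is left, no detents.
- knob (a point): Middle of the square black knob on the tray's vertical axis, 124 mm above the bench. Knob 34 x 34 mm, from 105 to 143 mm above the bench, on a thin stem. The point turns with the tray: x and y axes are square to the knob's flats and lie along the tray's two crossed dividers, z up. The empty compartment is the quarter between +x and +y.
- bay (a point): Centre of the empty quarter compartment, on its floor, 107 mm from the tray's axis, turning with the tray. The tray is a round steel pan, 300 mm across; rim 64, divider tops 62, inner floor 24 mm above the bench; 3 mm dividers. The other three quarters hold rubber rings, brass hexagon nuts and steel pins, all fixed to the tray.
- chute_outlet (a point): Centre of the lower opening of the chute's vertical drop spout (56 mm wide, 50 mm along the chute), 107 mm from the tray's axis, 72 mm above the bench. Fixed; its +y axis points level from the tray's axis towards the hopper, z up. The spout's plates reach up to 140 mm above the bench; the nearest stands 79 mm from the tray's axis.
- hopper (a point): Point on the sloping floor of the chute's open-topped hopper, 234 mm from the tray's axis, 146 mm above the bench; axes as chute_outlet. Floor falls 22 degrees towards the tray. 115 mm wide inside; it reaches 36 mm up-chute to the back wall and 37 mm down-chute before narrowing to the spout. Walls 38 mm high; the highest edge is 197 mm above the bench.
- scoop: Steel scoop (113 x 60 mm, about 180 g), origin on its underside in the middle, x towards its open end (the lip), z up. Walls 34 mm high at the sides and back; front open. Its floor rises 8 degrees towards the lip, so the balls stay at the back; they roll out when it is tipped lip-down by 25 to 45 degrees. A bridge over the middle (top at 50 mm) carries the handle.
- scoop_grip (a point): Middle of the scoop's black handle block: 42 mm along scoop x, 14 mm thick along scoop y, from 50 to 92 mm above the scoop's underside; this point lies 74 mm above the underside. Axes as the scoop.
- scoop_lip (a point): Middle of the floor's front edge at the scoop's open end, 55 mm ahead of the scoop's origin and 21 mm above its underside.
- ball1: Steel ball, 18 mm diameter, 24 g, origin at its centre. Starts at the back of the scoop.
- ball2: As ball1.
- ball3: As ball1.
- beaker: Bystander: glass beaker, 68 mm wide, 90 mm high, origin under its centre.
- jar: Bystander: white jar with lid, 60 mm wide, 75 mm high, origin under its centre.
- flask: Bystander: brown bottle, 64 mm wide, 100 mm high, origin under its centre.
There are look-alikes about, which are no part of the job. What is shaped like the scoop but pink or red is not meant.

How it is judged (in metres and radians):
On the way, in this order (a step that is already met when the one before it is completed fails the run):
1. the empty compartment stands still under the chute outlet (centres within 30 mm) with all three balls still in the scoop (horizontal distance between bay and chute_outlet below 0.03 m and velocity of joint carousel between -0.05 and 0.05 rad/s and distance between each of ball1, ball2, ball3 and scoop below 0.08 m), for 0.3 s.
2. all three balls are in the empty compartment (x of each of ball1, ball2, ball3 in the frame of knob above 0.004 m and y of each of ball1, ball2, ball3 in the frame of knob above 0.004 m and horizontal distance between each of ball1, ball2, ball3 and knob below 0.15 m and z of each of ball1, ball2, ball3 in the frame of knob below -0.065 m), for 0.2 s.
At the end, for the whole second after the job is handed in: All three balls lie at rest in the compartment that was empty; that compartment is still under the chute outlet (centres within 30 mm seen from above) and the tray is still; the scoop stands upright (within 0.08 rad) and still on the bench itself (underside within 5 mm of it), released (all of step 2 and horizontal distance between bay and chute_outlet below 0.03 m and velocity of joint carousel between -0.05 and 0.05 rad/s and linear speed of each of ball1, ball2, ball3 below 0.03 m/s and height (world z) of scoop below 0.005 m and angle between scoop's own z axis and vertical below 0.08 rad and linear speed of scoop below 0.02 m/s); the robot touches nothing.
It fails at once if a ball goes into or over the tray, out of the scoop, otherwise than through the chute ((z of ball1 in the frame of knob above -0.055 m and horizontal distance between ball1 and knob below 0.14 m and horizontal distance between ball1 and chute_outlet above 0.06 m and distance between ball1 and scoop above 0.1 m) or (z of ball2 in the frame of knob above -0.055 m and horizontal distance between ball2 and knob below 0.14 m and horizontal distance between ball2 and chute_outlet above 0.06 m and distance between ball2 and scoop above 0.1 m) or (z of ball3 in the frame of knob above -0.055 m and horizontal distance between ball3 and knob below 0.14 m and horizontal distance between ball3 and chute_outlet above 0.06 m and distance between ball3 and scoop above 0.1 m)).
It fails at once if the beaker, jar or bottle is moved by more than 30 mm (distance of any of beaker, jar, flask from where it was at the start of the episode above 0.03 m).
It also fails if it takes over 72 s, if anything falls off the work surface, if the arm or the gripper's body presses on something with over 40 N, if the wrist force passes 120 N, or if a joint passes its speed limit or range.

ROBOT

A 6-joint arm with a two-finger parallel gripper is mounted at the origin on the work surface. World frame = base frame: x ahead of the robot, y to its left, z up, the work surface at z = 0. Lengths are in mm, angles in rad, forces in N, time in s.
With the tool pointing down it reaches from about 275 to 825 mm from the base axis. Payload 5.2 kg.
Tool frame: the origin (TCP) lies at the very end of the fingers, on their centre line; the grasp point (between the pads) lies 19 mm behind it; z points along the fingers, y is the direction in which the jaws open and shut (so a half turn about z gives the same grasp; the last joint's range is limited). The gripper opens to 93 mm and grips with 3 to 60 N. Pads are 15 mm wide; open, the fingers measure 128 mm over their backs; the gripper's body (75 mm by 188 mm) begins 65 mm behind the grasp point.
Start: joints at [-1.369, 0.259, 1.535, -0, 1.348, -0.203], TCP at [216.63, -505.546, 218.653] pointing down, gripper open.
Joint ranges: [-3.14, 3.14], [-0.91, 2.08], [0.19, 2.58], [-1.22, 4.36], [0.22, 2.71], [-3.12, 3.12]. Speed limits (rad/s): [2.57, 2.57, 3.14, 3.14, 3.14, 3.14].

INTERFACE

Orientations are given as [roll, pitch, yaw] about the fixed x, y, z axes, in that order (R = Rz(yaw) Ry(pitch) Rx(roll)).
In Python, from bench import robot gives the robot as it stands. The module is installed in compiled form; this text tells all that it offers. Calls block until the motion is done:
- robot.move_ptp(position, orientation): joint-space move of the TCP to a pose.
- robot.move_linear(position, ori=None, speed=150, f_stop=None): straight line of the TCP; ori=None keeps the orientation; speed is the mean speed in mm/s. With f_stop (N) it stops when the force on the tool has changed by that much, and returns True; else False.
- robot.move_j(angles): joint-space move.
- robot.move_gripper(opening): opening from 0.0 (shut) to 1.0 (fully open); the grip force is fixed at half the most; returns when the fingers have stopped.
- robot.sleep(seconds).
- robot.inverse_kinematics(position, orientation): joint angles nearest the present ones, or None.
- robot.get_image(name): name is "scene" or "side" or "wrist"; returns a dict with "img" (420x560x3 uint8, blue, green, red), "fovy" (degrees; the focal length in pixels is half the picture's height over the tangent of half this angle, whatever the lens; pixels are square), "cx", "cy" (the principal point, pixels), "eye" and "orientation" of the camera in the world. Camera axes: x right, y down, z forward; pixel columns grow to the right and rows downward; lengths in mm; the calibration is good to about 2 mm. A picture is of the moment at which its call begins. There is no depth.
A pose or a line that the arm cannot do raises robot.MotionError and nothing moves.
- robot.hand_in(): hands the job in, once; it reports no verdict.
Readings, each from a call of its own:
- robot.current_t(): time.
- robot.current_qpos(): joint angles.
- robot.current_joint_vel(): joint speeds.
- robot.current_joint_efforts(): joint torques, N m.
- robot.current_tcp_pos(): TCP position.
- robot.current_eef_rot(): TCP orientation.
- robot.current_contact_force(): force on the tool from outside, world axes, zero at the start.
- robot.current_ft_torque(): the same for the moment, N m.
- robot.current_gripper_width(): opening from 0.0 (shut) to 1.0 (fully open).
Only numpy, scipy, OpenCV 4.12 (cv2) and the standard library are available. Lean on these libraries where they do the work, as an engineer would, in place of code of your own. Each camera call takes 0.05 s, during which the arm holds its last target.

## Working session

There is one attempt and no reset: what is moved stays moved. The work goes in short steps, each a Python script; the robot and the scene stay as the last script left them, time stands still between calls to the robot, and variables do not carry over. Pictures are saved under pics/ and viewed, and the job is handed in when it is done.

```bash
mkdir -p pics; ls; cat > h.py <<'E'
from bench import robot
import numpy as np, cv2
from scipy.spatial.transform import Rotation as R
def Rm(o):
    o=np.array(o,float)
    return o if o.shape==(3,3) else R.from_euler('xyz',o).as_matrix() if o.size==3 else R.from_quat(o).as_matrix()
def f(d): return d["img"].shape[0]/2/np.tan(np.radians(d["fovy"])/2)
def ray(d,u,v):
    r=np.array([(u-d["cx"])/f(d),(v-d["cy"])/f(d),1]); return np.array(d["eye"]),Rm(d["orientation"])@r
def onz(d,u,v,z):
    e,r=ray(d,u,v); return e+r*(z-e[2])/r[2]
def proj(d,p):
    c=Rm(d["orientation"]).T@(np.array(p,float)-np.array(d["eye"])); return np.array([d["cx"]+f(d)*c[0]/c[2],d["cy"]+f(d)*c[1]/c[2]])
def two(d1,p1,d2,p2):
    a,r=ray(d1,*p1); b,s=ray(d2,*p2)
    k=np.linalg.lstsq(np.c_[r,-s],b-a,rcond=None)[0]
    P,Q=a+r*k[0],b+s*k[1]; return (P+Q)/2,np.linalg.norm(P-Q)
E
python3 - <<'E'
from h import *
import pickle
D={}
for n in ["scene","side","wrist"]:
    d=robot.get_image(n); D[n]=d; cv2.imwrite(f"pics/{n}0.png",d["img"]); print(n,d["fovy"],d["cx"],d["cy"],d["eye"],d["orientation"])
pickle.dump(D,open("d0.pkl","wb"))
print(robot.current_t())
E
```

```text
pics
scene 52.82881102868734 275.4587127858389 209.9289060925344 [1405.23208664  175.02114101  738.3783372 ] [-2.18165326 -0.01985344  1.74552831]
side 54.67349433495398 280.80344332952546 212.71148323624504 [376.31574438 859.20036071 774.40875806] [-2.23171599e+00 -2.14789940e-03 -2.99505253e+00]
wrist 66.66274402191794 278.36192052595317 208.87373131047923 [ 290.64231907 -472.1886246   384.60254777] [ 2.84550766e+00  2.21999771e-03 -1.16683931e+00]
0.15
```

View pics/scene0.png

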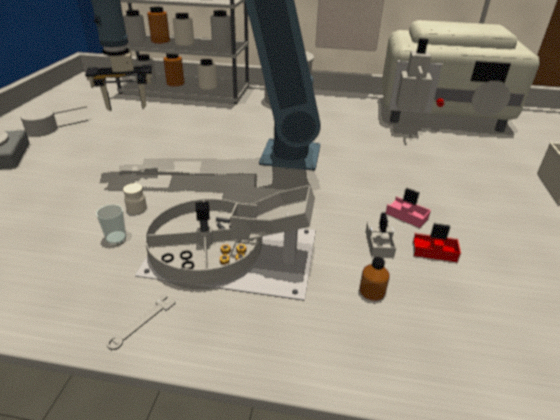

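View pics/side0.png

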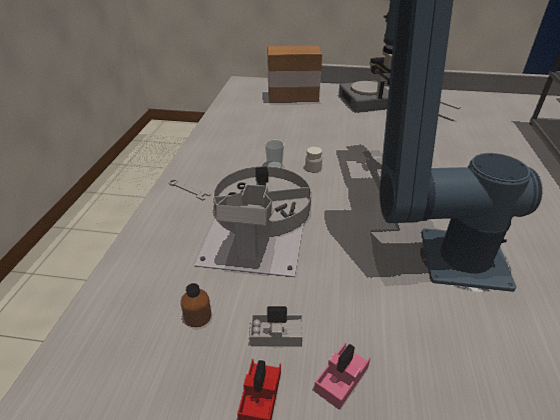

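View pics/wrist0.png

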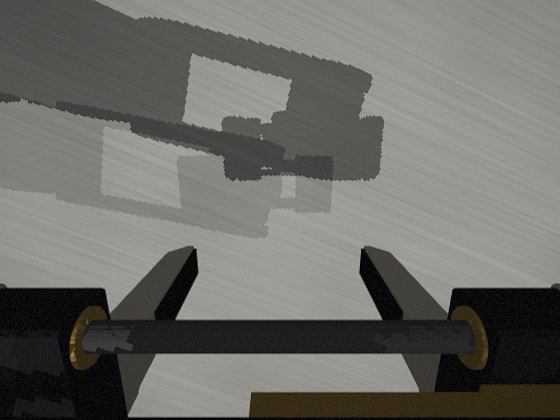

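Three scoop-shaped things are visible. The grey one is at scene (381,235) and side (276,327) and holds balls. The pink one is at scene (408,208) and side (343,373), and the red one is at scene (437,245) and side (260,390). The grey steel one fits. I'll enlarge it and the tray.

```bash
python3 - <<'E'
import cv2
s=cv2.imread("pics/side0.png"); c=cv2.imread("pics/scene0.png")
a=cv2.resize(s[285:365,220:340],None,fx=6,fy=6,interpolation=cv2.INTER_CUBIC); cv2.imwrite("pics/c_scoop_side.png",a)
a=cv2.resize(s[140:280,190:320],None,fx=4.2,fy=4.2,interpolation=cv2.INTER_CUBIC); cv2.imwrite("pics/c_tray_side.png",a)
a=cv2.resize(c[180:300,130:330],None,fx=4,fy=4,interpolation=cv2.INTER_CUBIC); cv2.imwrite("pics/c_tray_scene.png",a)
a=cv2.resize(c[195:265,345:425],None,fx=8,fy=8,interpolation=cv2.INTER_CUBIC); cv2.imwrite("pics/c_scoop_scene.png",a)
E
```

```text
(no output)
```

View pics/c_scoop_side.png

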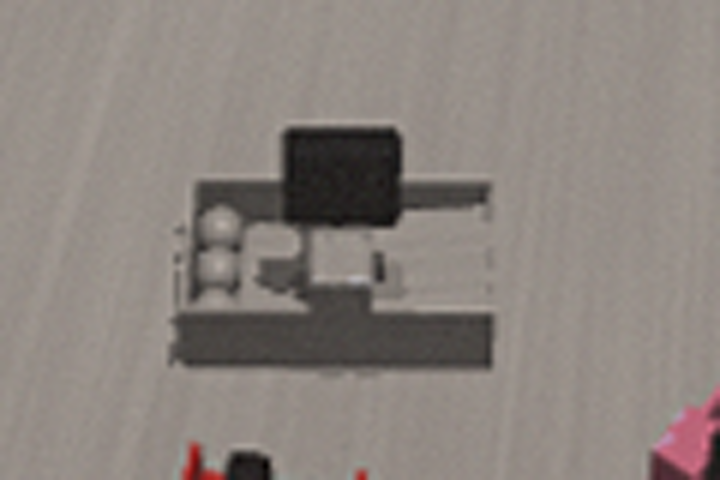

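View pics/c_tray_side.png

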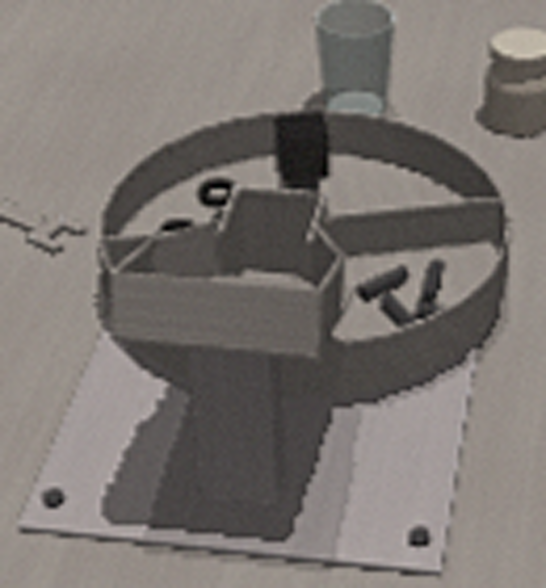

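View pics/c_tray_scene.png

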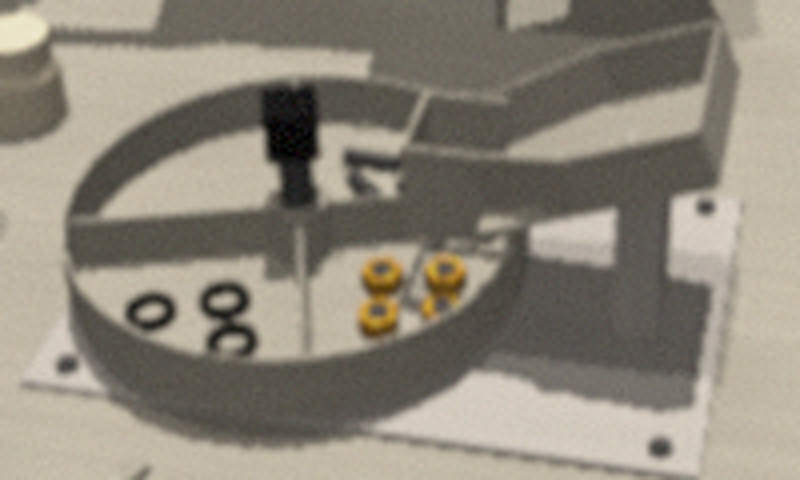

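View pics/c_scoop_scene.png

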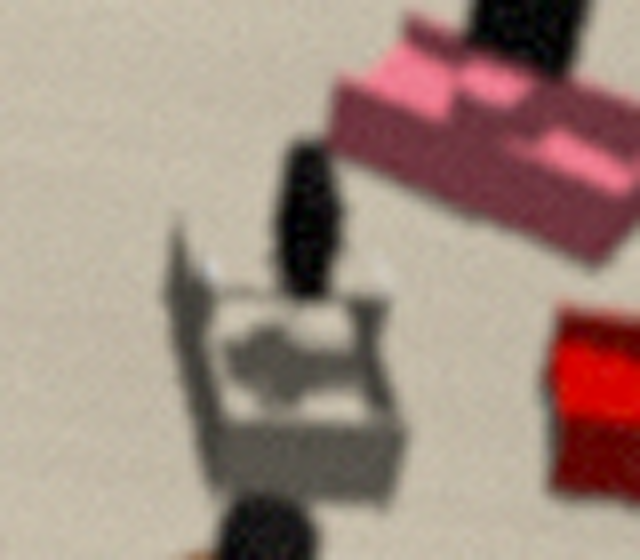

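The crops confirm it: the grey scoop holds the three balls at its +x end, with the lip towards −x. The dividers lie roughly along world x and y. Rings, nuts and pins fill three quarters, and the quarter at far left in the scene view (−x, −y) is empty. The hopper is towards +y. Next I'll measure.

```bash
python3 - <<'E'
from h import *
import pickle
D=pickle.load(open("d0.pkl","rb")); s,c=D["side"],D["scene"]
def blk(d,x0,x1,y0,y1,t=45):
    m=(d["img"].max(2)<t).astype(np.uint8); mm=np.zeros_like(m); mm[y0:y1,x0:x1]=m[y0:y1,x0:x1]
    n,l,st,ce=cv2.connectedComponentsWithStats(mm); i=1+st[1:,4].argmax(); return st[i],ce[i],l==i
ks=blk(s,250,275,160,190); kc=blk(c,190,215,195,235); print("knob",ks[:2],kc[:2])
hs=blk(s,262,292,300,330); hc=blk(c,376,390,208,233); print("handle",hs[:2],hc[:2])
# handle
print("grip",two(s,hs[1],c,hc[1]), onz(s,*hs[1],71))
# edges of the knob silhouettes
st=ks[0]; print("knob side",onz(s,st[0],st[1]+3,143),onz(s,st[0]+st[2],st[1]+3,143))
a=ks[1]; print("knob", onz(s,a[0],a[1],124))
st=kc[0]; u=st[0]+st[2]/2; print(kc[2].sum(1)[195:236])
E
python3 - <<'E'
import cv2
s=cv2.imread("pics/side0.png"); c=cv2.imread("pics/scene0.png")
cv2.imwrite("pics/hop_side.png",cv2.resize(s[180:230,205:285],None,fx=10,fy=10,interpolation=cv2.INTER_CUBIC))
cv2.imwrite("pics/hop_scene.png",cv2.resize(c[180:240,220:325],None,fx=7,fy=7,interpolation=cv2.INTER_CUBIC))
E
```

```text
knob (array([256, 167,  12,  18, 188], dtype=int32), array([261.63297872, 175.20212766])) (array([196, 202,  13,  29, 278], dtype=int32), array([202.58633094, 214.00359712]))
handle (array([267, 307,  20,  16, 278], dtype=int32), array([276.6618705 , 314.25179856])) (array([380, 214,   7,  18,  95], dtype=int32), array([382.97894737, 222.49473684]))
grip (array([463.89311052, 313.60636283,  70.53104574]), np.float64(1.2895621162172506)) [464.09358144 314.69042064  71.        ]
knob side [ 595.08354914 -135.01528523  143.        ] [ 560.35432035 -140.26393321  143.        ]
knob [ 579.57219699 -138.94289223  124.        ]
[ 0  0  0  0  0  0  0  5 12 12 13 13 13 13 13 13 13 12 12 12 12 12 11 11
  9  7  6  6  6  5  5  6  7  7  7  5  0  0  0  0  0]
```

View pics/hop_side.png

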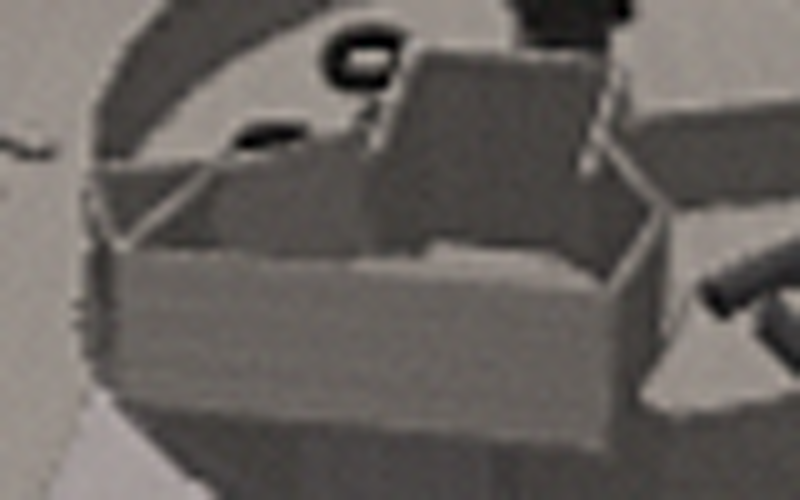

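View pics/hop_scene.png

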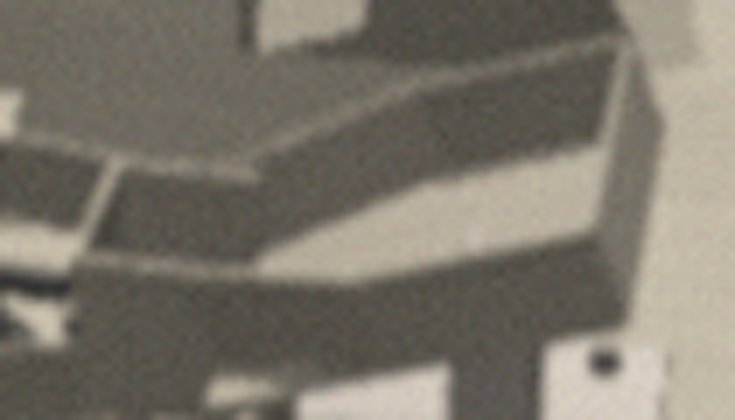

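```bash
python3 - <<'E'
from h import *
import pickle
D=pickle.load(open("d0.pkl","rb")); s,c=D["side"],D["scene"]
np.set_printoptions(precision=1,suppress=True)
k,g=two(s,(261.5,174.8),c,(202.2,210.8)); print("knob 2view",k,g)
L,g1=two(s,(217,205),c,(305.7,213.6)); Rr,g2=two(s,(265.7,208.8),c,(309.3,185.4)); print("back wall corners",L,g1,Rr,g2)
Lz,Rz=onz(s,217,205,197),onz(s,265.7,208.8,197);print(Lz,Rz,np.linalg.norm(Lz-Rz))
Ls,Rs=onz(c,305.7,213.6,197),onz(c,309.3,185.4,197);print(Ls,Rs)
K=k[:2]
for a,b in((Lz,Rz),(Ls,Rs)):
    m=(a+b)[:2]/2; n=a[:2]-b[:2]; print("mid",m,"dist",np.linalg.norm(m-K),"dir",np.degrees(np.arctan2(*(m-K)[::-1])),"normal dir",np.degrees(np.arctan2(n[0],-n[1]))%360)
# divider angles
for u,v,d in((190+505/4.2,140+200/4.2,s),(190+330/4.2,140+214/4.2,s),(130+70/4,180+217/4,c),(130+305/4,180+350/4,c),(130+300/4,180+228/4,c)):
    p=onz(d,u,v,63); q=(p[:2]-K); print("div",p,np.linalg.norm(q),np.degrees(np.arctan2(q[1],q[0])))
# scoop
a=onz(s,250,337.2,34);b=onz(s,302,337,34);print("scoop near wall top",a,b,np.linalg.norm(a-b),np.degrees(np.arctan2((b-a)[1],(b-a)[0])))
a=onz(s,267.5,306.3,92);b=onz(s,287,306.3,92);print("handle top",a,b,np.linalg.norm(a-b),np.degrees(np.arctan2((b-a)[1],(b-a)[0])))
for d,p in((s,(282,320)),(c,(381,208))):pass
E
```

```text
knob 2view [ 580.5 -144.4  123.3] 2.5334469986107306
back wall corners [638.3 117.9 195.6] 3.0415313101790584 [520.9 113.9 196.2] 0.05695264963982443
[637.5 117.4 197. ] [520.7 114.9 197. ] 116.85469205249429
[642.2 119.2 197. ] [522.3 114.  197. ]
mid [579.1 116.2] dist 260.5487895084465 dir 90.29449777124123 normal dir 91.24723688737497
mid [582.3 116.6] dist 260.9689961898729 dir 89.6051196379615 normal dir 92.45890129462529
div [ 436.7 -185.1   63. ] 149.44004360986196 -164.2058503153052
div [ 561.3 -148.    63. ] 19.489098316218673 -169.35372997216595
div [ 625.1 -280.4   63. ] 143.1856292048286 -71.81870656730626
div [714.7 -96.4  63. ] 142.54170311773177 19.660571010051427
div [ 606.9 -134.    63. ] 28.45636947975244 21.453313252220504
scoop near wall top [515.6 354.   34. ] [406.1 337.1  34. ] 110.76839863967476 -171.25977079268606
handle top [483.8 313.4  92. ] [443.1 307.3  92. ] 41.16555451015838 -171.50364824211917
```

```bash
python3 - <<'E'
from h import *
np.set_printoptions(precision=3,suppress=True)
o=robot.current_eef_rot(); print(o, Rm(o)[:,1]); q=robot.current_qpos()
for k in range(4):
    jd=18+90*k   # direction of tool y
    psi=np.radians(jd)-np.pi/2  # test
    for sgn in (1,):
        M=R.from_euler('xyz',[np.pi,0,np.radians(jd+90)]).as_matrix(); 
        print(jd,M[:,1],robot.inverse_kinematics([580,-142,112],[np.pi,0,np.radians(jd+90)]))
# check sign of j6
print(robot.inverse_kinematics([580,-142,112],[np.pi,0,np.radians(18+90-20)]))
E
```

```text
[-3.14  -0.     0.405] [ 0.394 -0.919 -0.001]
18 [0.951 0.309 0.   ] [-0.427  0.429  1.562  0.     1.151 -0.741]
108 [-0.309  0.951  0.   ] [-0.427  0.429  1.562  0.     1.151 -2.312]
198 [-0.951 -0.309  0.   ] [-0.427  0.429  1.562 -0.     1.151  2.401]
288 [ 0.309 -0.951  0.   ] [-0.427  0.429  1.562 -0.     1.151  0.83 ]
[-0.427  0.429  1.562  0.     1.151 -0.392]
```

```bash
python3 - <<'E'
from h import *
import pickle
robot.move_ptp([580,-143,230],[np.pi,0,np.radians(108)])
d=robot.get_image("wrist"); pickle.dump(d,open("w1.pkl","wb")); cv2.imwrite("pics/w1.png",d["img"])
print(robot.current_t(),proj(d,[580,-143,143]))
E
```

```text
2.0583 [279.9605082  214.15443895]
```

View pics/w1.png

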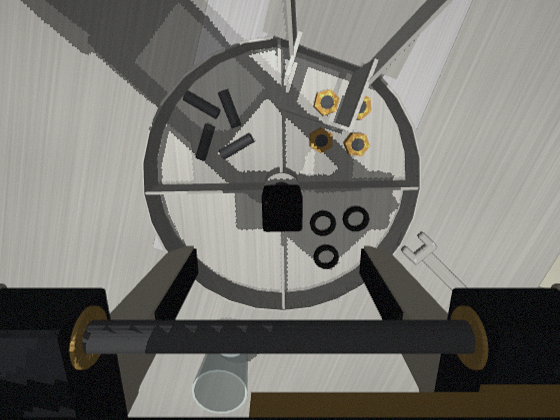

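The wrist view shows the dividers square to the jaws and the knob centred at about (282,210), against a prediction of (280,214). The empty quarter is at lower left. I'll grip the knob and turn it.

```bash
python3 - <<'E'
from h import *
import pickle
np.set_printoptions(precision=2,suppress=True)
d=pickle.load(open("w1.pkl","rb"))
l,r=onz(d,148,192.5,62),onz(d,414,187.5,62); b=onz(d,284,306,62); t=onz(d,279,42,62)
print(l,r,np.linalg.norm(l-r),np.degrees(np.arctan2(*(r-l)[1::-1])), b,t,np.degrees(np.arctan2(*(t-b)[1::-1])),(l+r)/2,(t+b)/2)
robot.move_linear([580,-143,112],speed=120)
robot.move_gripper(0.2); print(robot.current_gripper_width()*93,robot.current_contact_force(),robot.current_t())
q=list(robot.current_qpos()); print(q)
E
```

```text
[ 445.27 -188.1    62.  ] [715.97 -95.04  62.  ] 286.2488640885887 18.97118823912406 [ 628.85 -277.08   62.  ] [534.84  -5.43  62.  ] 109.08827652551194 [ 580.62 -141.57   62.  ] [ 581.85 -141.26   62.  ]
33.93983565460729 [ 8.25  2.08 -4.16] 4.1417
[np.float64(-0.42723800206221274), np.float64(0.43078910320458397), np.float64(1.5596636769120198), np.float64(0.002658259908757625), np.float64(1.1476802237451194), np.float64(-0.7424513373967611)]
```

```bash
python3 - <<'E'
from h import *
import pickle
np.set_printoptions(precision=2,suppress=True)
q=np.array(robot.current_qpos(),float)
for k in range(3):
    q[5]+=np.radians(152.2)/3; robot.move_j(list(q)); print(robot.current_contact_force(),robot.current_ft_torque(),robot.current_t())
robot.sleep(0.3)
robot.move_gripper(1.0); robot.move_linear([580,-143,235],speed=200)
for n in("wrist","side","scene"):
    d=robot.get_image(n); pickle.dump(d,open(n+"2.pkl","wb")); cv2.imwrite(f"pics/{n}2.png",d["img"])
print(robot.current_t(),robot.current_qpos())
E
```

```text
[ 3.78 -0.35 -2.23] [ 0.01 -0.28 -0.06] 5.0
[ 4.97 -1.61 -3.16] [-0.46 -0.54  0.02] 5.8583
[ 5.7  -1.82 -3.52] [-0.86 -0.03 -0.04] 6.7167
8.9917 [-0.43  0.33  1.4   0.    1.41  1.91]
```

View pics/wrist2.png

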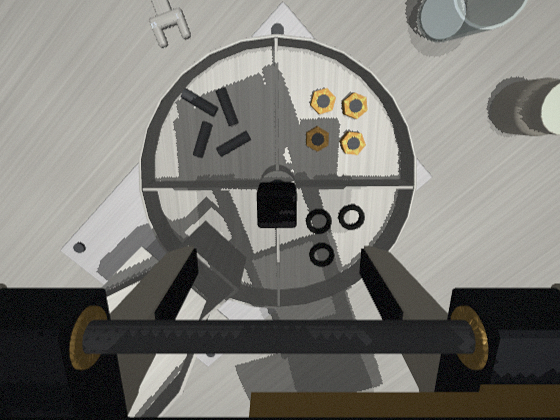

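View pics/side2.png

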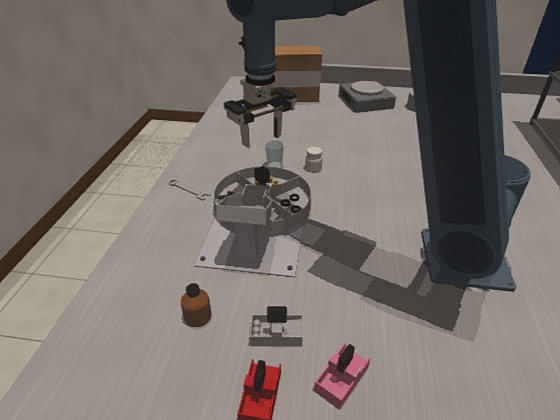

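The tray looks right: the empty quarter at lower left in the wrist view lies on the chute's side. I'll check the angle numerically, then check the reach for the scoop grasp and the pour.

```bash
cat >> h.py <<'E'
AX=np.array([581,-141.8]); PHI=90.8
def tool_pose(grip_pos,psi,th,flip):
    """scoop yaw psi deg, tip th deg -> TCP pos & rpy, grip point on scoop_grip"""
    Rs=R.from_euler('ZY',[psi,th],degrees=True)
    M=Rs*R.from_euler('z',180*flip,degrees=True)*R.from_euler('x',np.pi)
    m=M.as_matrix(); return np.array(grip_pos)+19*m[:,2], M.as_euler('xyz')
def lip_pose(lip,psi,th,flip,dz=0):
    Rs=R.from_euler('ZY',[psi,th],degrees=True).as_matrix()
    return tool_pose(np.array(lip)+Rs@np.array([-55,0,53+dz]),psi,th,flip)
E
python3 - <<'E'
from h import *
import pickle
np.set_printoptions(precision=2,suppress=True)
d=pickle.load(open("wrist2.pkl","rb"))
l,r=onz(d,146,187,62),onz(d,411,189,62); print(np.degrees(np.arctan2(*(r-l)[1::-1])),(l+r)/2,np.linalg.norm(l-r))
for fl in(0,1):
    p,o=tool_pose([464.5,315,74],-171.4,0,fl); print("grasp",fl,p,robot.inverse_kinematics(p,o))
    for name,psi,lip in(("along",PHI-180,[*(AX+250*np.array([np.cos(np.radians(PHI)),np.sin(np.radians(PHI))])),222]),("cross",-180,[600,92,225])):
        for th in(0,20,40,45):
            p,o=lip_pose(lip,psi,th,fl); print(name,fl,th,p,robot.inverse_kinematics(p,o))
E
```

```text
-134.66045063841042 [ 580.12 -142.72   62.  ] 288.0190444391464
grasp 0 [464.5 315.   55. ] [ 0.4   0.44  1.71 -0.    0.99 -1.32]
along 0 0 [576.74 163.17 256.  ] [ 0.09  0.33  1.35  0.    1.46 -3.07]
along 0 20 [576.95 148.23 272.76] [-0.15  0.29  1.41  0.34  1.5   2.94]
along 0 40 [577.23 128.45 283.4 ] [-0.37  0.34  1.47  0.64  1.62  2.69]
along 0 45 [577.3  123.02 284.93] [-0.42  0.37  1.48  0.7   1.66  2.64]
cross 0 0 [655.  92. 259.] [-0.03  0.44  1.17  0.    1.53 -1.6 ]
cross 0 20 [640.05  92.   275.76] [-0.04  0.19  1.54  0.01  1.06 -1.61]
cross 0 40 [620.28  92.   286.4 ] [-0.05 -0.01  1.9   0.06  0.56 -1.66]
cross 0 45 [614.85  92.   287.93] [-0.05 -0.05  1.98  0.09  0.42 -1.69]
grasp 1 [464.5 315.   55. ] [ 0.4   0.44  1.71 -0.    0.99  1.82]
along 1 0 [576.74 163.17 256.  ] [ 0.09  0.33  1.35 -0.    1.46  0.08]
along 1 20 [576.95 148.23 272.76] [-0.15  0.29  1.41  0.34  1.5  -0.2 ]
along 1 40 [577.23 128.45 283.4 ] [-0.37  0.34  1.47  0.64  1.62 -0.45]
along 1 45 [577.3  123.02 284.93] [-0.42  0.37  1.48  0.7   1.66 -0.5 ]
cross 1 0 [655.  92. 259.] [-0.03  0.44  1.17 -0.    1.53  1.54]
cross 1 20 [640.05  92.   275.76] [-0.04  0.19  1.54  0.01  1.06  1.53]
cross 1 40 [620.28  92.   286.4 ] [-0.05 -0.01  1.9   0.06  0.56  1.48]
cross 1 45 [614.85  92.   287.93] [-0.05 -0.05  1.98  0.09  0.42  1.45]
```

The tray's dividers are at 45.3° and 135.3°, so the bay's bisector is at 90.3° and the chute direction is about 90.8°. That is within tolerance, so I'll go to the scoop.

```bash
python3 - <<'E'
from h import *
import pickle
p,o=tool_pose([464.5,315,0],-171.4,0,1); p[2]=200
robot.move_ptp(p+[0,0,35],o)
robot.move_linear(p,speed=200)
d=robot.get_image("wrist"); pickle.dump(d,open("w3.pkl","wb")); cv2.imwrite("pics/w3.png",d["img"])
print(robot.current_t(),proj(d,[464.5,315,92]))
E
```

```text
11.0917 [278.62814955 205.1584727 ]
```

View pics/w3.png

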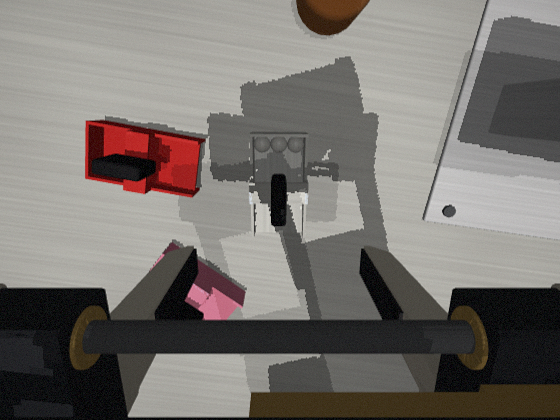

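```bash
python3 - <<'E'
from h import *
import pickle
np.set_printoptions(precision=2,suppress=True)
d=pickle.load(open("w3.pkl","rb"))
m=((d["img"].max(2)<50)*255).astype(np.uint8); m[:168]=0;m[240:]=0;m[:,:255]=0;m[:,305:]=0
ys,xs=np.nonzero(m); print(xs.min(),xs.max(),ys.min(),ys.max())
u=(xs.min()+xs.max())/2
ax=np.array([np.cos(np.radians(-171.4)),np.sin(np.radians(-171.4)),0])
e=onz(d,u,ys.min(),92); print("back top edge",e,"centre",e+21*ax,"lat width",np.linalg.norm(onz(d,xs.min(),200,92)-onz(d,xs.max()+1,200,92)))
print("front bottom",onz(d,u,ys.max(),92)-21*ax,d["eye"])
E
```

```text
271 286 174 225
back top edge [492.37 319.26  92.  ] centre [471.61 316.12  92.  ] lat width 14.229543142930359
front bottom [466.6  315.48  92.  ] [544.52 327.24 365.69]
```

```bash
python3 - <<'E'
from h import *
np.set_printoptions(precision=2,suppress=True)
p,o=tool_pose([465.5,315.3,75],-171.4,0,1)
print(robot.move_linear(p,speed=120,f_stop=8))
robot.move_gripper(0.0); print(robot.current_gripper_width()*93,robot.current_contact_force(),robot.current_tcp_pos())
robot.move_linear(p+[0,0,60],speed=60); print(robot.current_contact_force(),robot.current_t())
robot.move_linear(p+[0,0,215],speed=120)
for n in("side","scene"): cv2.imwrite(f"pics/{n}4.png",robot.get_image(n)["img"])
print(robot.current_gripper_width()*93,robot.current_t())
E
python3 - <<'E'
import cv2
s=cv2.imread("pics/side4.png"); c=cv2.imread("pics/scene4.png")
cv2.imwrite("pics/s4c.png",cv2.hconcat([cv2.resize(s[150:350,180:380],(400,400)),cv2.resize(c[100:300,280:480],(400,400))]))
E
```

```text
False
13.584414791504225 [-0.15  0.26 -2.35] [465.32 315.18  55.79]
[-1.12  0.26 -2.78] 14.7917
14.17842039869076 16.3333
```

View pics/s4c.png

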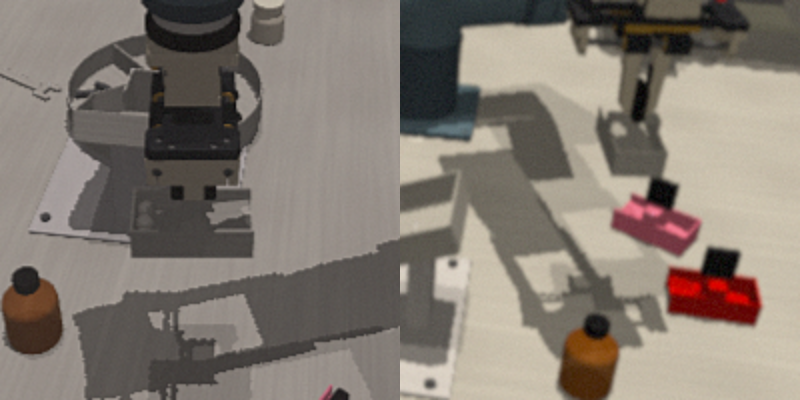

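The scoop is held level with all three balls at the back, at side crop (145,215). I'll carry it, still level, to behind the hopper.

```bash
python3 - <<'E'
from h import *
np.set_printoptions(precision=2,suppress=True)
n=np.array([np.cos(np.radians(PHI)),np.sin(np.radians(PHI))])
p,o=lip_pose([*(AX+310*n),238],PHI-180,0,1)
robot.move_linear(p,o,speed=90); print(robot.current_t(),p,robot.current_tcp_pos())
p,o=lip_pose([*(AX+250*n),228],PHI-180,0,1)
robot.move_linear(p,o,speed=70)
for nm in("side","scene"):
    d=robot.get_image(nm);cv2.imwrite(f"pics/{nm}5.png",d["img"]); print(proj(d,[*(AX+250*n),228]))
print(robot.current_gripper_width()*93,robot.current_t())
s=cv2.imread("pics/side5.png"); c=cv2.imread("pics/scene5.png")
cv2.imwrite("pics/s5c.png",cv2.hconcat([cv2.resize(s[120:270,180:330],(400,400)),cv2.resize(c[120:270,200:350],(400,400))]))
E
```

```text
18.0833 [575.9  223.16 272.  ] [575.72 223.33 271.97]
[241.88 194.27]
[305.04 186.01]
14.057768753141682 19.2
```

View pics/s5c.png

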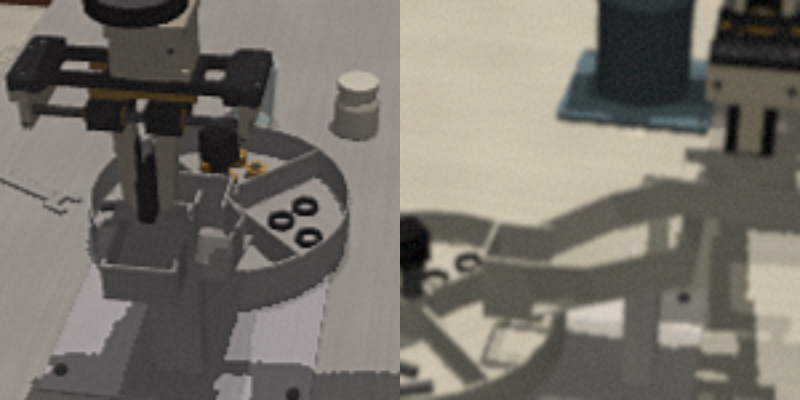

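```bash
python3 - <<'E'
from h import *
n=np.array([np.cos(np.radians(PHI)),np.sin(np.radians(PHI))]); t=np.array([n[1],-n[0]])
for nm in("side","scene"):
    d=robot.get_image(nm); im=cv2.resize(d["img"],None,fx=5,fy=5,interpolation=cv2.INTER_CUBIC)
    for r,w,z in((250,0,228),(363,30,241),(363,-30,241),(250,30,241),(250,-30,241)):
        u=proj(d,[*(AX+r*n+w*t),z]); print(nm,u); cv2.circle(im,tuple(int(5*a) for a in u),4,(0,0,255),-1)
    u=proj(d,[*(AX+300*n),240]); x,y=int(5*u[0]),int(5*u[1]); im=im[max(0,y-250):y+250,x-350:x+350]
    cv2.imwrite(f"pics/m6{nm}.png",im)
E
```

```text
side [241.87937895 194.26772506]
side [216.31884339 218.94901141]
side [244.42198364 221.38226233]
side [228.83974834 188.66368885]
side [254.36445806 190.66602054]
scene [305.03720205 186.00913825]
scene [355.35447375 193.26584701]
scene [355.53400711 179.42183507]
scene [303.9923316  188.01841335]
scene [306.69809938 174.62264197]
```

View pics/m6side.png

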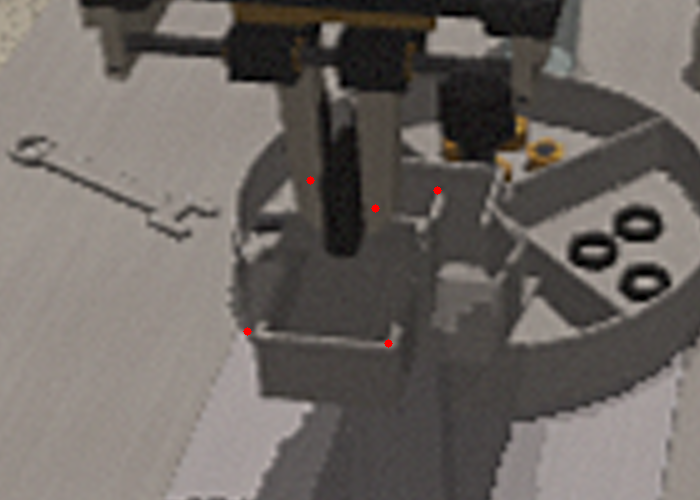

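View pics/m6scene.png

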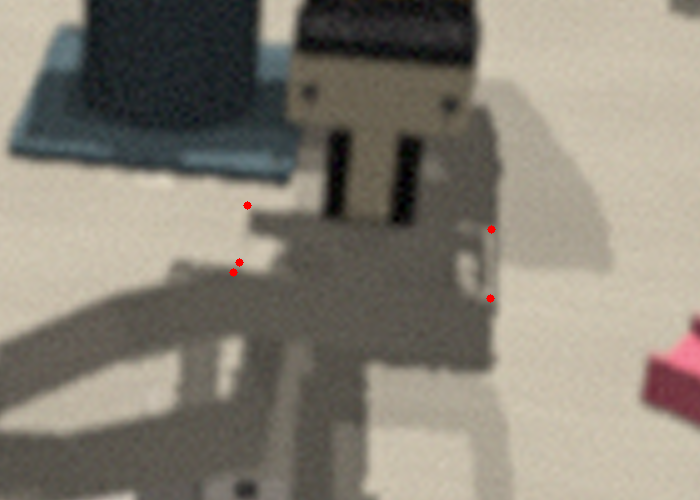

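```bash
python3 - <<'E'
from h import *
n=np.array([np.cos(np.radians(PHI)),np.sin(np.radians(PHI))])
d=robot.get_image("wrist"); cv2.imwrite("pics/w7a.png",d["img"])
for th,z in((10,225),(14,223),(18,222),(24,222),(30,222),(36,222),(42,222)):
    p,o=lip_pose([*(AX+250*n),z],PHI-180,th,1)
    robot.move_linear(p,o,speed=25 if th<20 else 40); robot.sleep(0.3)
robot.sleep(0.5)
for nm in("side","scene","wrist"): cv2.imwrite(f"pics/{nm}7.png",robot.get_image(nm)["img"])
print(robot.current_gripper_width()*93,robot.current_t(),robot.current_contact_force())
s=cv2.imread("pics/side7.png"); c=cv2.imread("pics/scene7.png")
cv2.imwrite("pics/s7c.png",cv2.hconcat([cv2.resize(s[120:270,180:330],(400,400)),cv2.resize(c[140:290,180:330],(400,400))]))
a=cv2.imread("pics/w7a.png");b=cv2.imread("pics/wrist7.png");cv2.imwrite("pics/w7.png",cv2.resize(cv2.hconcat([a,b]),(800,300)))
E
```

```text
13.68260445596853 24.4667 [ 0.1666668   0.41202394 -0.64708512]
```

View pics/s7c.png

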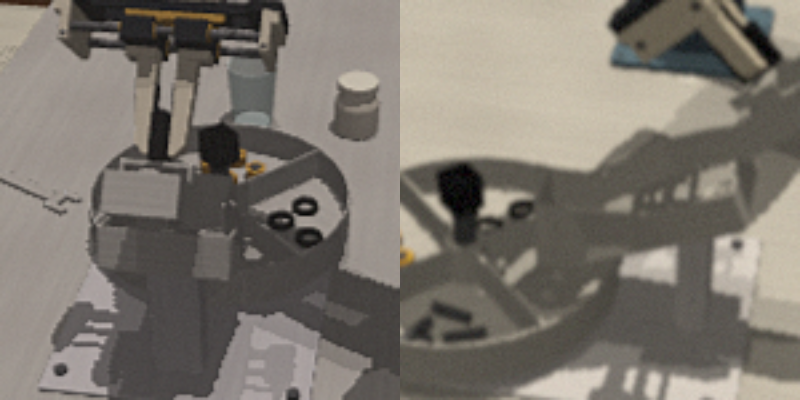

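View pics/w7.png

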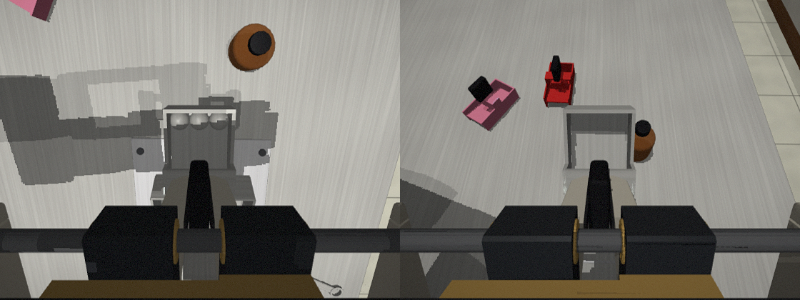

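Before tipping, the wrist view shows three balls at the back of the scoop; after tipping, its visible part is empty. I'll zoom in below the outlet.

```bash
python3 - <<'E'
from h import *
n=np.array([np.cos(np.radians(PHI)),np.sin(np.radians(PHI))])
c=cv2.imread("pics/scene7.png"); cv2.imwrite("pics/z7.png",cv2.convertScaleAbs(cv2.resize(c[200:290,180:280],None,fx=6,fy=6,interpolation=cv2.INTER_CUBIC),alpha=1.4))
d=robot.get_image("scene"); print(proj(d,[*(AX+107*n),33]))
E
```

```text
[245.82753536 244.27831173]
```

View pics/z7.png

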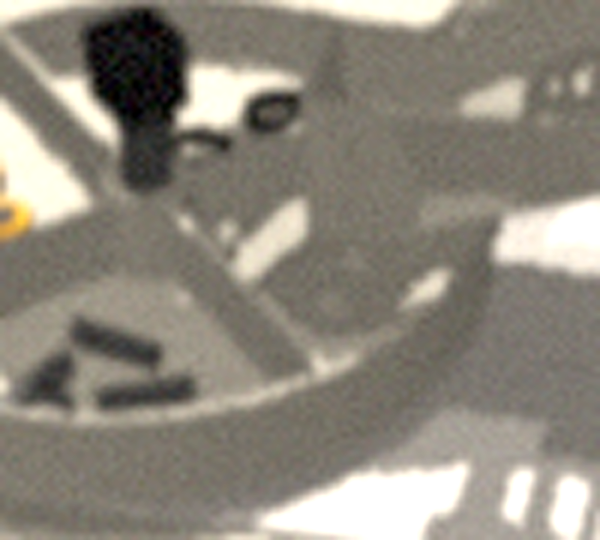

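```bash
python3 - <<'E'
from h import *
np.set_printoptions(precision=2,suppress=True)
n=np.array([np.cos(np.radians(PHI)),np.sin(np.radians(PHI))])
p,o=lip_pose([*(AX+270*n),250],PHI-180,20,1); robot.move_linear(p,o,speed=80)
p,o=lip_pose([*(AX+320*n),250],PHI-180,0,1); robot.move_linear(p,o,speed=100)
p,o=tool_pose([465.5,315.3,75],-171.4,0,1)
robot.move_linear(p+[0,0,180],o,speed=120)
for nm in("side","scene"): cv2.imwrite(f"pics/{nm}8.png",robot.get_image(nm)["img"])
print(robot.current_t(),robot.current_contact_force())
s=cv2.imread("pics/side8.png"); c=cv2.imread("pics/scene8.png")
cv2.imwrite("pics/s8c.png",cv2.hconcat([cv2.resize(s[180:330,210:360],(400,400)),cv2.convertScaleAbs(cv2.resize(c[180:290,170:280],(400,400),interpolation=cv2.INTER_CUBIC),alpha=1.3)]))
E
```

```text
27.7333 [ 0.09  0.56 -1.83]
```

View pics/s8c.png

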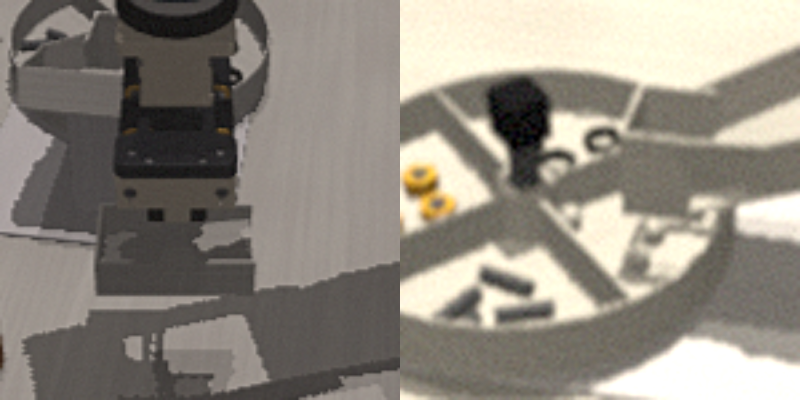

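The scoop is empty and level, and shapes like balls show in the bay. I'll set the scoop down.

```bash
python3 - <<'E'
from h import *
np.set_printoptions(precision=2,suppress=True)
p,o=tool_pose([465.5,315.3,75],-171.4,0,1)
robot.move_linear(p+[0,0,15],speed=150)
print(robot.move_linear(p+[0,0,-3],speed=20,f_stop=3),robot.current_tcp_pos(),robot.current_contact_force())
robot.move_gripper(0.5); robot.sleep(0.2)
robot.move_linear(p+[0,0,170],speed=150)
cv2.imwrite("pics/w9.png",robot.get_image("wrist")["img"])
# look at bay from the wrist: over tray
robot.move_ptp([500,-60,330],[np.pi,0,np.radians(-60)])
d=robot.get_image("wrist"); cv2.imwrite("pics/w10.png",d["img"]); print(d["eye"],robot.current_t())
for nm in("side","scene"): cv2.imwrite(f"pics/{nm}9.png",robot.get_image(nm)["img"])
E
```

```text
True [465.28 315.13  55.65] [-0.75 -0.39  4.6 ]
[ 540.11 -128.63  496.21] 33.475
```

View pics/w10.png

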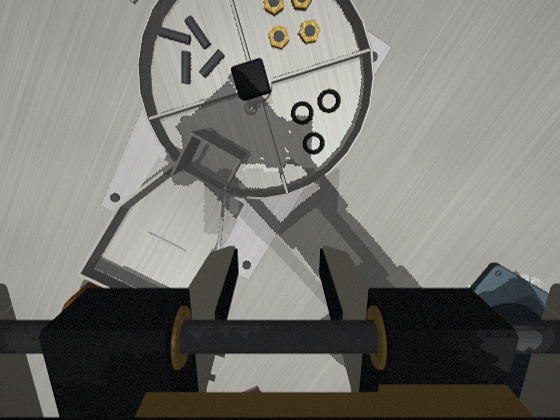

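View pics/side9.png

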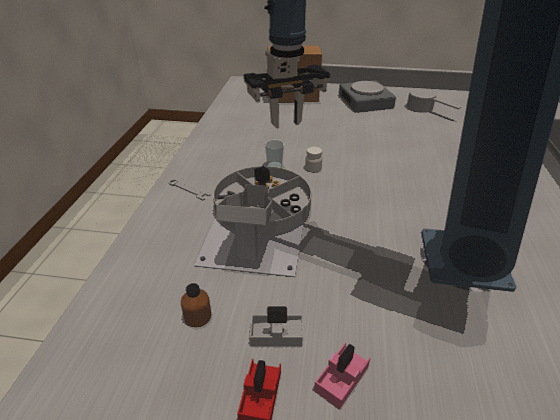

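View pics/scene9.png

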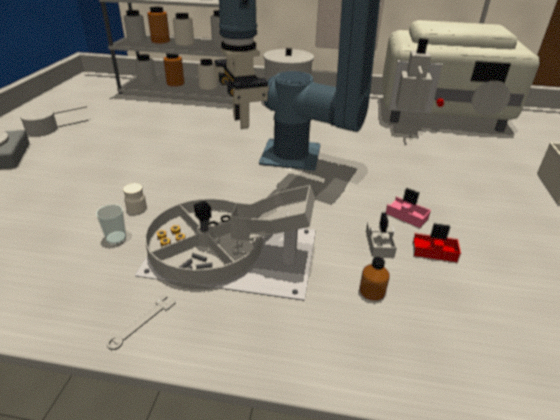

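```bash
python3 - <<'E'
import cv2
a=cv2.imread("pics/w10.png")[60:220,140:320]; c=cv2.imread("pics/scene9.png")[205:285,190:290]
a=cv2.resize(a,(400,356),interpolation=cv2.INTER_CUBIC); c=cv2.resize(c,(400,320),interpolation=cv2.INTER_CUBIC)
c=cv2.copyMakeBorder(c,0,36,0,0,cv2.BORDER_CONSTANT)
cv2.imwrite("pics/z10.png",cv2.convertScaleAbs(cv2.hconcat([a,c]),alpha=1.5))
E
```

```text
(no output)
```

View pics/z10.png

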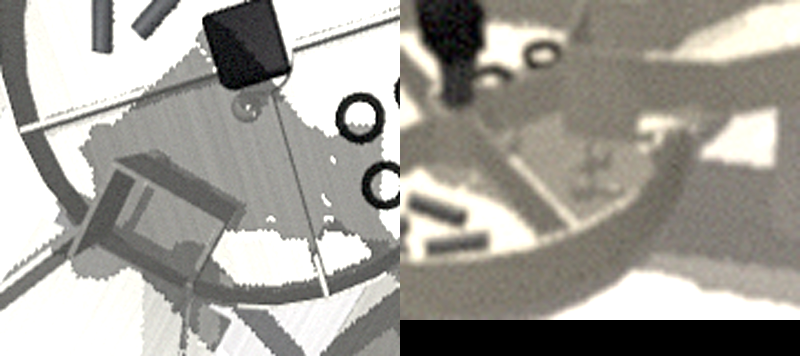

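View pics/w9.png

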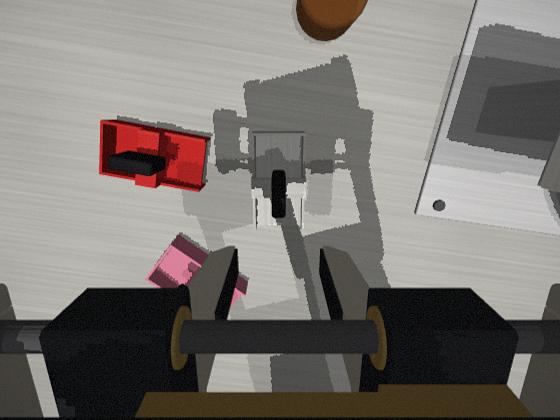

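Only one ball is clearly visible, beside the knob. The other two may be behind the spout or in shadow, so I'll view the bay obliquely with the arm out of the light.

```bash
python3 - <<'E'
from h import *
robot.move_ptp([450,80,330],[np.pi,0,np.radians(-60)])
robot.move_j([0.9,0.1,1.5,0,1.4,0])
d=robot.get_image("scene"); cv2.imwrite("pics/scene11.png",d["img"]); import pickle; pickle.dump(d,open("s11.pkl","wb"))
e=robot.get_image("side"); cv2.imwrite("pics/side11.png",e["img"])
print(robot.current_t())
c=cv2.resize(d["img"][200:290,190:280],(600,600),interpolation=cv2.INTER_CUBIC)
cv2.imwrite("pics/z11.png",c)
E
```

```text
36.4917
```

View pics/z11.png

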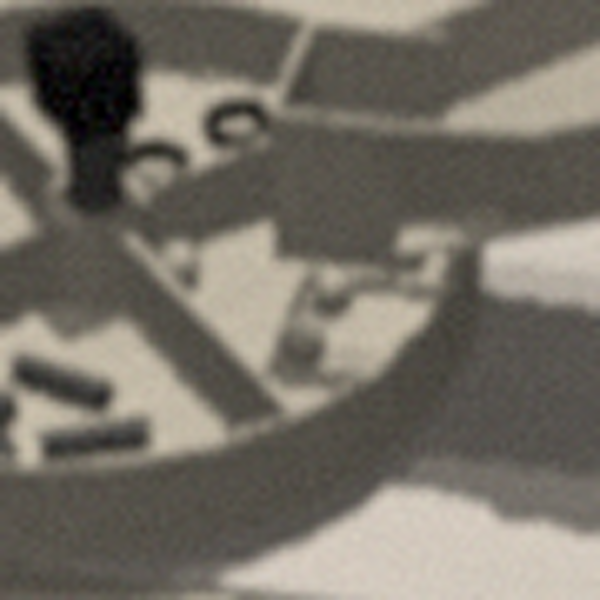

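```bash
python3 - <<'E'
from h import *
import pickle
np.set_printoptions(precision=1,suppress=True)
d=pickle.load(open("s11.pkl","rb")); b=np.radians(45.3)
for u,v in((183,262),(330,290),(302,348)):
    p=onz(d,190+u*.15,200+v*.15,33); q=p[:2]-AX; print(p,"knob frame",q@[np.cos(b),np.sin(b)],q@[-np.sin(b),np.cos(b)],np.linalg.norm(q))
# oblique wrist look
best=None
for tilt in (35,45,30):
    M=R.from_euler('z',90,degrees=True)*R.from_euler('y',0)
for pos in([400,0,260],[400,-20,300],[380,30,260]):
  for tilt in(25,40):
    for yw in(0,90,180,-90):
        # tool z leaning towards +x
        m=R.from_euler('y',-tilt,degrees=True)*R.from_euler('xyz',[np.pi,0,np.radians(yw)])
        k=robot.inverse_kinematics(pos,m.as_euler('xyz')); print(pos,tilt,yw,None if k is None else np.round(k,2),m.as_matrix()[:,2])
E
```

```text
[ 574.3 -112.7   33. ] knob frame 15.952197294776049 25.22515803779181 29.845957792690005
[579.7 -51.7  33. ] knob frame 63.12329234066687 64.335663979819 90.13116939022522
[615.4 -53.7  33. ] knob frame 86.75830946593396 37.522533083502225 94.52483668533516
[400, 0, 260] 25 0 [-0.5 -0.4  2.1  0.2  1.   1. ] [ 0.4 -0.  -0.9]
[400, 0, 260] 25 90 [-0.5 -0.4  2.1  0.2  1.  -0.6] [ 0.4  0.  -0.9]
[400, 0, 260] 25 180 [-0.5 -0.4  2.1  0.2  1.  -2.1] [ 0.4  0.  -0.9]
[400, 0, 260] 25 -90 [-0.5 -0.4  2.1  0.2  1.   2.6] [ 0.4  0.  -0.9]
[400, 0, 260] 40 0 [-0.7 -0.6  2.3  0.6  0.9  0.6] [ 0.6 -0.  -0.8]
[400, 0, 260] 40 90 [-0.7 -0.6  2.3  0.6  0.9 -1. ] [ 0.6  0.  -0.8]
[400, 0, 260] 40 180 [-0.7 -0.6  2.3  0.6  0.9 -2.5] [ 0.6  0.  -0.8]
[400, 0, 260] 40 -90 [-0.7 -0.6  2.3  0.6  0.9  2.2] [ 0.6  0.  -0.8]
[400, -20, 300] 25 0 [-0.6 -0.4  2.   0.2  1.1  1. ] [ 0.4 -0.  -0.9]
[400, -20, 300] 25 90 [-0.6 -0.4  2.   0.2  1.1 -0.6] [ 0.4  0.  -0.9]
[400, -20, 300] 25 180 [-0.6 -0.4  2.   0.2  1.1 -2.2] [ 0.4  0.  -0.9]
[400, -20, 300] 25 -90 [-0.6 -0.4  2.   0.2  1.1  2.5] [ 0.4  0.  -0.9]
[400, -20, 300] 40 0 [-0.9 -0.6  2.2  0.6  1.1  0.6] [ 0.6 -0.  -0.8]
[400, -20, 300] 40 90 [-0.9 -0.6  2.2  0.6  1.1 -1. ] [ 0.6  0.  -0.8]
[400, -20, 300] 40 180 [-0.9 -0.6  2.2  0.6  1.1 -2.6] [ 0.6  0.  -0.8]
[400, -20, 300] 40 -90 [-0.9 -0.6  2.2  0.6  1.1  2.1] [ 0.6  0.  -0.8]
[380, 30, 260] 25 0 [-0.4 -0.4  2.1  0.2  1.   1.1] [ 0.4 -0.  -0.9]
[380, 30, 260] 25 90 [-0.4 -0.4  2.1  0.2  1.  -0.4] [ 0.4  0.  -0.9]
[380, 30, 260] 25 180 [-0.4 -0.4  2.1  0.2  1.  -2. ] [ 0.4  0.  -0.9]
[380, 30, 260] 25 -90 [-0.4 -0.4  2.1  0.2  1.   2.7] [ 0.4  0.  -0.9]
[380, 30, 260] 40 0 [-0.7 -0.6  2.3  0.5  0.9  0.7] [ 0.6 -0.  -0.8]
[380, 30, 260] 40 90 [-0.7 -0.6  2.3  0.5  0.9 -0.8] [ 0.6  0.  -0.8]
[380, 30, 260] 40 180 [-0.7 -0.6  2.3  0.5  0.9 -2.4] [ 0.6  0.  -0.8]
[380, 30, 260] 40 -90 [-0.7 -0.6  2.3  0.5  0.9  2.3] [ 0.6  0.  -0.8]
```

```bash
python3 - <<'E'
from h import *
robot.move_ptp([660,-50,290],[np.pi,0,0])
d=robot.get_image("wrist"); cv2.imwrite("pics/w12.png",d["img"]); print(d["eye"],robot.current_t())
for p in([574,-113,33],[580,-52,33],[615,-54,33]): print(proj(d,p))
u=proj(d,[600,-70,33]); x,y=int(max(u[0],120)),int(max(u[1],100))
cv2.imwrite("pics/z12.png",cv2.convertScaleAbs(cv2.resize(d["img"][y-100:y+100,x-120:x+120],None,fx=3,fy=3,interpolation=cv2.INTER_CUBIC),alpha=1.5))
E
```

```text
[740.53505039 -47.60150392 457.03332309] 38.95
[324.39320168 233.9068107 ]
[281.52134765 229.90365858]
[283.06412364 206.21833778]
```

View pics/z12.png

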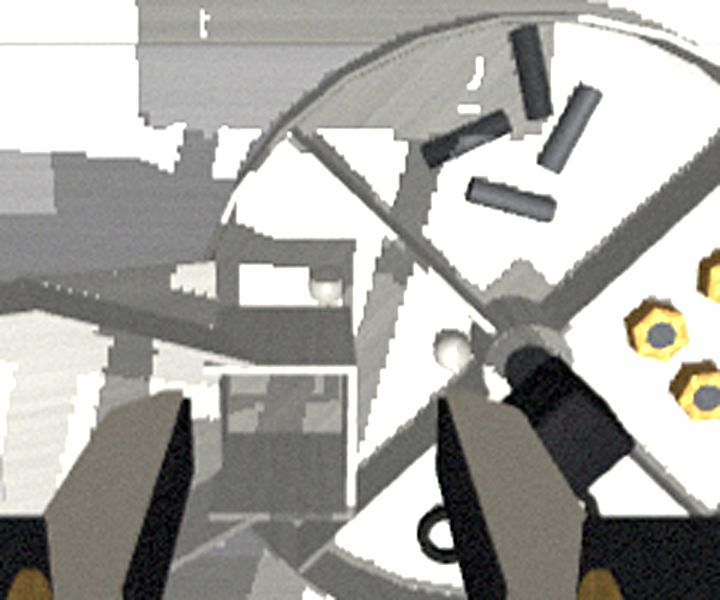

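```bash
python3 - <<'E'
from h import *
np.set_printoptions(precision=1,suppress=True)
d=robot.get_image("wrist"); u=proj(d,[600,-70,33]); x,y=int(max(u[0],120)),int(max(u[1],100))
for a,b in((450,350),(325,290)): print(onz(d,x-120+a/3,y-100+b/3,33))
# look down from -x / over spout
out=[]
for pos,yw in(([500,0,290],180),([580,-75,290],0)):
    if out: robot.move_ptp([580,-20,310],[np.pi,0,np.radians(90)])
    robot.move_ptp(pos,[np.pi,0,np.radians(yw)])
    d=robot.get_image("wrist"); print(d["eye"],robot.current_t())
    im=d["img"].copy(); c=proj(d,[580,-35,60]); print(c,proj(d,[580,-52,33]))
    x,y=int(np.clip(c[0],100,460)),int(np.clip(c[1],100,320)); out.append(cv2.resize(im[y-100:y+100,x-100:x+100],(400,400),interpolation=cv2.INTER_CUBIC))
cv2.imwrite("pics/z13.png",cv2.convertScaleAbs(cv2.hconcat(out),alpha=1.5))
E
```

```text
[ 575.9 -112.4   33. ]
[605.6 -53.   33. ]
[417.9   1.1 456.7] 41.6833
[251.4 238.7] [241.  231.5]
[660.6 -73.7 456.8] 44.4583
[247.8 178.1] [262.3 174.1]
```

View pics/z13.png

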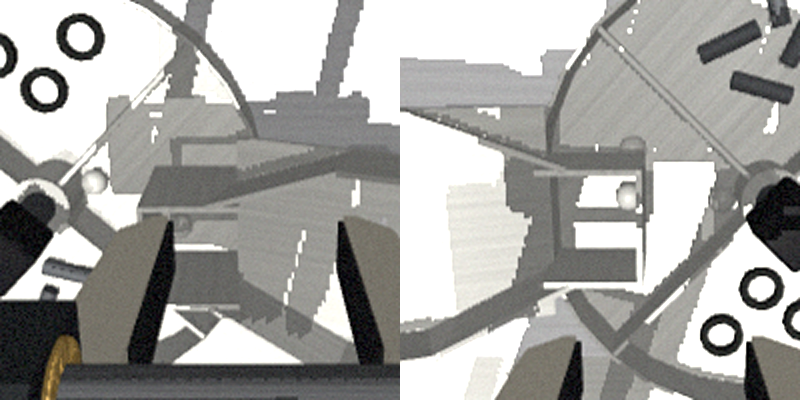

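Three balls show in the right-hand view: (725,195) by the knob, (628,193) seen through the spout, and (633,147) beyond it. I'll triangulate the middle one to make sure it lies on the bay floor.

```bash
python3 - <<'E'
from h import *
import pickle
np.set_printoptions(precision=1,suppress=True)
d=robot.get_image("wrist"); s=pickle.load(open("s11.pkl","rb")); c=proj(d,[580,-35,60]); x,y=int(c[0])-100,int(c[1])-100
b=np.radians(45.3)
for nm,(u,v),(a,e) in(("knob",(325,195),(183,262)),("mid",(228,193),(330,290)),("out",(233,147),(302,348))):
    p,g=two(d,(x+u/2,y+v/2),s,(190+a*.15,200+e*.15)); q=p[:2]-AX; print(nm,p,g,"frame",q@[np.cos(b),np.sin(b)],q@[-np.sin(b),np.cos(b)])
robot.move_ptp([500,60,330],[np.pi,0,0]); robot.move_j([0.9,0.1,1.5,0,1.4,0])
for n in("side","scene"):
    d=robot.get_image(n); o=pickle.load(open("d0.pkl","rb"))[n]
    df=cv2.absdiff(d["img"],o["img"]).max(2)
    for nm,r in(("beaker",(265,285,140,165) if n=="side" else (98,125,205,245)),("jar",(305,323,147,172) if n=="side" else (122,148,183,213)),("flask",(180,212,283,326) if n=="side" else (360,390,258,300)),("scoop",(248,304,306,348) if n=="side" else (362,397,212,260))):
        A=o["img"][r[2]-6:r[3]+6,r[0]-6:r[1]+6]; T=d["img"][r[2]:r[3],r[0]:r[1]]
        _,mx,_,loc=cv2.minMaxLoc(cv2.matchTemplate(A,T,cv2.TM_CCOEFF_NORMED)); print(n,nm,round(mx,2),loc[0]-6,loc[1]-6)
print(robot.current_t())
E
```

```text
knob [ 578.1 -113.4   35.8] 3.73370341533087 frame 18.19432877070977 22.043439051258602
mid [579.8 -50.9  33.4] 1.424251147757326 frame 63.76051430025401 64.78050124808045
out [609.8 -54.5  28.4] 1.5901662741283866 frame 82.3092110898295 40.90846666685383
side beaker 0.99 0 0
side jar 1.0 0 0
side flask 1.0 0 0
side scoop 0.95 0 0
scene beaker 0.99 0 0
scene jar 0.93 0 0
scene flask 0.99 0 0
scene scoop 0.98 0 0
47.1
```

All three balls triangulate to about 33 mm height inside the bay. The scoop is upright in its original place, the bystanders haven't moved, and the arm is clear. I'll hand the job in.

```bash
python3 - <<'E'
from h import *
robot.sleep(0.3); print(robot.hand_in(),robot.current_t())
E
```

```text
the job is handed in; nothing more can be done
the job is handed in; nothing more can be done
```

I turned the tray about 152° clockwise by its knob and tipped the three balls from the scoop over the hopper's back wall into the chute. I then set the empty scoop down upright where it had stood and handed the job in at about 47 s of the 72 s allowed. The hand-in gives no verdict.

- **Tray:** after the turn, the bay's bisector measured 90.3° against a chute direction of about 90.8°. I did not re-measure the angle after the pour.
- **Balls:** triangulated heights were 36, 33 and 28 mm, against an expected 33 mm for a ball on the bay floor. All three were well inside the empty compartment: knob-frame x and y are about 18/22, 64/65 and 82/41 mm.
- **Scoop, beaker, jar and bottle:** template matches against the first pictures showed no shift in either camera view.
- **Disagreements:** early views after the pour clearly showed only one ball, then two, because the spout and shadow hid the others; a view from above the spout showed all three. The two rays for the ball by the knob missed each other by 3.7 mm, but its place is not in doubt.

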